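# Count along the flag rail and load the third gap

## Robot

A 6-joint arm with a two-finger parallel gripper is mounted at the origin on a cart in front of the work surface, level with it; the furniture and walls round the work are solid. World frame = base frame: x ahead of the robot, y to its left, z up, the work surface at z = 0. Lengths are in m, angles in degrees, forces in N, time in s.
With the tool pointing down it reaches from about 0.35 to 0.875 m from the base axis. Payload 4.2 kg.
Tool frame: the origin (TCP) lies at the very end of the fingers, on their centre line; the grasp point (between the pads) lies 19 mm behind it; z points along the fingers, x is the direction in which the jaws open and shut, and the axes are right-handed (so a half turn about z gives the same grasp; the last joint's range is limited). The gripper opens to 87 mm and grips with 3 to 60 N. Pads are 19 mm wide; open, the fingers measure 117 mm over their backs; the gripper's body (75 mm by 190 mm) begins 51 mm behind the grasp point.
Start: joints at [14.817, 22.042, 0.453, 0, -68.411, -14.817], TCP at [0.625, 0, 0.223] pointing down, gripper open.
Joint ranges: [-179.83, 179.83], [-69.29, 118.12], [-61.27, 80.66], [-181.25, 117.63], [-171.15, -9.14], [-177.46, 177.46]. Speed limits (degrees/s): [159.86, 159.86, 180, 180, 180, 180].

## Interface

Orientations are given as a 3x3 rotation matrix whose columns are the frame's x, y, z axes.
In Python, from station import sense, capture, finish_job gives the robot as it stands.
- The arm moves only by the shell command python3 -m crank 'ROWS' [OPENING]. ROWS is JSON, a list of rows, each a list of 4 numbers: the shift along the tool's x, y, z in m, then the turn about the tool's z in rad. A call has 1 to 5 rows; each row shifts and turns the commanded pose from where the row before left it, along the tool's axes as they then stand; what a row does not reach is not made up. A row lasts 1/12 s, in which the tool goes at most 41.7 mm and 7.16 degrees, less where a joint would pass 70% of its speed; a pose out of reach is approached as far as the arm can. A call with a gripper value outside its range is refused whole. OPENING is the finger opening in m, from 0 to 0.087, set as the call begins (- or left out, the last holds). The fingers move at their own pace and stop on an object; the grip force is fixed at half the most. Time passes only in rows, so rows that do not move let the fingers close. It gives the time, the measured TCP pose, the force and the opening at its end, in the units of the state.
- sense(): the state, without advancing time (a new reading comes with each control period).
- capture(name): name is "scene" or "side" or "wrist"; returns a dict with "pixels" (480x640x3 uint8, red, green, blue), "depth" (480x640 float32, m along the optical axis (not along the pixel's ray), 0 where there is no reading), "fx", "fy", "cx", "cy" (pixels), "world_from_camera" (4x4, takes a point from camera to world coordinates); the wrist camera has in their place "hand_eye" (4x4, takes a point from camera to tool coordinates, whose origin is the TCP and whose axes are the tool frame's). Camera axes: x right, y down, z forward; pixel columns grow to the right and rows downward; lengths in m; the calibration is good to about 2 mm. A picture is of the moment at which its call begins: read the wrist's pose just before it.
- finish_job(): hands the job in, once; it reports no verdict.
The state is a dict: "time_s": time; "joints": joint angles; "joint_velocities": joint speeds; "effort": joint torques, N m; "tcp_pos": TCP position; "ee_rot": TCP orientation; "wrist_force": force on the tool from outside, world axes, zero at the start; "moment": the same for the moment, N m; "gripper_width": opening from 0.0 (shut) to 1.0 (fully open).
Only numpy, scipy, OpenCV 4.12 (cv2) and the standard library are available. Lean on these libraries where they do the work, as an engineer would, in place of code of your own. Each camera call takes 0.05 s, during which the arm holds its last target.

## Task

The divider rack is counted from the end where the tall steel post stands. In one pass from that end, without leaving the flag rail on the way, run a fingertip along it and tip over the flags of the first, second and third gaps in that order, leaving the fourth flag standing; then push the loose piston that lies in front of the rack into the third gap, fully home against the back stop. Only push the piston: do not lift it, and leave the end cap, the grease pot and the air fitting where they are.

Things in the scene. Friction and masses are not known exactly. Their poses are not given: they have to be found in the camera images.
- rack: low fixed divider rack, aluminium with five grey dividers, 264 mm long. Origin on the bench at mid-length of the back stop's front face; x points into the gaps, y along the rack to the left seen from the robot. Four gaps open to -x, 50 mm wide, 46 mm deep, centred at y = +90, +30, -30, -90 mm, the bench as floor. Dividers 10 mm thick, 14 high, round noses; stop 18 high. A fixed tray 75 mm high stands 20 mm or more behind it
- rail_mid (a point): middle of the top of the flag rail, a bar that runs along the rack's y behind the back stop: 14 mm wide (rack x = +26 to +40 mm), its top 38 mm above the bench (flag bearings to 46 mm), one flag at the middle of each gap
- post: tall steel post with a round head, 60 mm high, 20 mm across, fixed at one end of the rack (rack-frame x = -20 mm, y = +137 or -137 mm); it marks the end from which the gaps are counted (a similar stub only 12 mm high stands at the other end). Origin at its foot
- flag_a (a joint): steel flag with a black paddle hinged on the rail at rack x = +33, y = +90 mm; hinge along rack x, 42 mm above the bench. 36 mm long, top 78 mm above the bench when upright; paddle 20 mm wide along x, 5 thick. Value in rad: 0 = upright, positive = tipped towards rack -y, negative = +y, stops at +/-1.25; light friction hinge (0.5 N at the tip), stays where left
- flag_b (a joint): steel flag with a black paddle hinged on the rail at rack x = +33, y = +30 mm; hinge along rack x, 42 mm above the bench. 36 mm long, top 78 mm above the bench when upright; paddle 20 mm wide along x, 5 thick. Value in rad: 0 = upright, positive = tipped towards rack -y, negative = +y, stops at +/-1.25; light friction hinge (0.5 N at the tip), stays where left
- flag_c (a joint): steel flag with a black paddle hinged on the rail at rack x = +33, y = -30 mm; hinge along rack x, 42 mm above the bench. 36 mm long, top 78 mm above the bench when upright; paddle 20 mm wide along x, 5 thick. Value in rad: 0 = upright, positive = tipped towards rack -y, negative = +y, stops at +/-1.25; light friction hinge (0.5 N at the tip), stays where left
- flag_d (a joint): steel flag with a black paddle hinged on the rail at rack x = +33, y = -90 mm; hinge along rack x, 42 mm above the bench. 36 mm long, top 78 mm above the bench when upright; paddle 20 mm wide along x, 5 thick. Value in rad: 0 = upright, positive = tipped towards rack -y, negative = +y, stops at +/-1.25; light friction hinge (0.5 N at the tip), stays where left
- piston: loose round piston, light grey disc with a black seal band, 40 mm across and 14 mm high, about 35 to 70 g, lying flat on the bench with its centre 90 to 105 mm in front of the back stop. Origin at the centre of its underside. Home in a gap its centre is 20 mm in front of the back stop
- end_cap: bystander: square light-grey end cap, 56 x 56 x 18 mm, loose, to the right of the rack. Origin at the centre of its underside
- grease_pot: bystander: white pot with a red lid, 69 mm across, 54 mm high, loose, to the right of the rack. Origin at the centre of its underside
- fitting: bystander: small upright push-in air fitting with a brass hexagon, 15 mm across, 42 mm high, loose, to the right of the rack. Origin at the centre of its underside
Mind the look-alikes: they are no part of the job. Leave any orange or purple look-alike of the piston alone.

How it is judged (in metres and radians):
On the way, in this order (a step that is already met when the one before it is completed fails the run):
1. the first flag from the post is tipped, later ones stand, the piston is still in front (x of piston in the frame of rack below -0.05 m and ((y of post in the frame of rack above 0 m and ((value of joint flag_a above 0.5 rad or value of joint flag_a below -0.5 rad) and value of joint flag_b between -0.4 and 0.4 rad and value of joint flag_c between -0.4 and 0.4 rad and value of joint flag_d between -0.4 and 0.4 rad)) or (y of post in the frame of rack below 0 m and ((value of joint flag_d above 0.5 rad or value of joint flag_d below -0.5 rad) and value of joint flag_c between -0.4 and 0.4 rad and value of joint flag_b between -0.4 and 0.4 rad and value of joint flag_a between -0.4 and 0.4 rad)))), for 0.1 s.
2. the second flag from the post is tipped, later ones stand, the piston is still in front (x of piston in the frame of rack below -0.05 m and ((y of post in the frame of rack above 0 m and ((value of joint flag_b above 0.5 rad or value of joint flag_b below -0.5 rad) and value of joint flag_c between -0.4 and 0.4 rad and value of joint flag_d between -0.4 and 0.4 rad)) or (y of post in the frame of rack below 0 m and ((value of joint flag_c above 0.5 rad or value of joint flag_c below -0.5 rad) and value of joint flag_b between -0.4 and 0.4 rad and value of joint flag_a between -0.4 and 0.4 rad)))), for 0.1 s.
3. the third flag from the post is tipped, later ones stand, the piston is still in front (x of piston in the frame of rack below -0.05 m and ((y of post in the frame of rack above 0 m and ((value of joint flag_c above 0.5 rad or value of joint flag_c below -0.5 rad) and value of joint flag_d between -0.4 and 0.4 rad)) or (y of post in the frame of rack below 0 m and ((value of joint flag_b above 0.5 rad or value of joint flag_b below -0.5 rad) and value of joint flag_a between -0.4 and 0.4 rad)))), for 0.1 s.
4. the piston is home in the third gap from the post (((y of post in the frame of rack above 0 m and (x of piston in the frame of rack between -0.026 and -0.012 m and y of piston in the frame of rack between -0.038 and -0.022 m and height (world z) of piston between -0.004 and 0.004 m)) or (y of post in the frame of rack below 0 m and (x of piston in the frame of rack between -0.026 and -0.012 m and y of piston in the frame of rack between 0.022 and 0.038 m and height (world z) of piston between -0.004 and 0.004 m)))), for 0.2 s.
At the end, for the whole second after the job is handed in: Counted from the post, flags 1, 2 and 3 lean more than 0.5 rad either way and flag 4 less than 0.4 rad; the piston lies flat and at rest on the bench in the third gap, its edge within 6 mm of the back stop and its centre within 8 mm of the gap's middle (((y of post in the frame of rack above 0 m and ((value of joint flag_a above 0.5 rad or value of joint flag_a below -0.5 rad) and (value of joint flag_b above 0.5 rad or value of joint flag_b below -0.5 rad) and (value of joint flag_c above 0.5 rad or value of joint flag_c below -0.5 rad) and value of joint flag_d between -0.4 and 0.4 rad and (x of piston in the frame of rack between -0.026 and -0.012 m and y of piston in the frame of rack between -0.038 and -0.022 m and height (world z) of piston between -0.004 and 0.004 m) and angle between piston's own z axis and vertical below 0.1 rad and linear speed of piston below 0.01 m/s)) or (y of post in the frame of rack below 0 m and ((value of joint flag_d above 0.5 rad or value of joint flag_d below -0.5 rad) and (value of joint flag_c above 0.5 rad or value of joint flag_c below -0.5 rad) and (value of joint flag_b above 0.5 rad or value of joint flag_b below -0.5 rad) and value of joint flag_a between -0.4 and 0.4 rad and (x of piston in the frame of rack between -0.026 and -0.012 m and y of piston in the frame of rack between 0.022 and 0.038 m and height (world z) of piston between -0.004 and 0.004 m) and angle between piston's own z axis and vertical below 0.1 rad and linear speed of piston below 0.01 m/s)))); the robot touches nothing.
It fails at once if the fingertip leaves the flag rail (gripper over 140 mm up or 80 mm aside) between the first flag and the third (((y of post in the frame of rack above 0 m and ((value of joint flag_a above 0.5 rad or value of joint flag_a below -0.5 rad) and value of joint flag_c between -0.5 and 0.5 rad)) or (y of post in the frame of rack below 0 m and ((value of joint flag_d above 0.5 rad or value of joint flag_d below -0.5 rad) and value of joint flag_b between -0.5 and 0.5 rad))) and (height (world z) of the grasp point above 0.14 m or x of the grasp point in the frame of rack above 0.113 m or x of the grasp point in the frame of rack below -0.047 m)).
It fails at once if the fourth flag from the post is tipped ((y of post in the frame of rack above 0 m and (value of joint flag_d above 0.4 rad or value of joint flag_d below -0.4 rad)) or (y of post in the frame of rack below 0 m and (value of joint flag_a above 0.4 rad or value of joint flag_a below -0.4 rad))).
It fails at once if the piston is lifted or tipped up (height (world z) of piston above 0.008 m or angle between piston's own z axis and vertical above 0.4 rad).
It fails at once if the end cap, the grease pot or the air fitting is moved more than 15 mm (distance of any of end_cap, grease_pot, fitting from where it was at the start of the episode above 0.015 m).
It also fails if it takes over 58 s, if anything falls off the work surface, if the arm or the gripper's body presses on something with over 40 N, if the wrist force passes 120 N, or if a joint passes its speed limit or range.

## Working session

There is one attempt and no reset: what is moved stays moved. The work goes in short steps, Python scripts to look and compute and a shell command to move; the robot and the scene stay as the last step left them, time stands still between calls to the robot, and variables do not carry over. Pictures are saved under pics/ and viewed, and the job is handed in when it is done.

```bash
ls; mkdir -p pics; python3 - <<'E'
from station import sense,capture
import cv2,pickle
s=sense();print(s)
for n in("scene","side","wrist"):
    c=capture(n);pickle.dump(c,open(n+".pkl","wb"))
    cv2.imwrite(f"pics/{n}0.png",c["pixels"][:,:,::-1]); print(n,c["fx"],c["fy"],c["cx"],c["cy"],c.get("world_from_camera",c.get("hand_eye")))
E
```

```text
pics
{'time_s': 0.0, 'joints': array([ 1.48178992e+01,  2.20924512e+01,  3.78765907e-01, -2.87454957e-02,
       -6.84112514e+01, -1.48160507e+01]), 'joint_velocities': array([-0.02562682,  0.04035474,  0.00513429, -0.00536751,  0.07269686,
       -0.03549238]), 'effort': array([ 5.69075401e-04, -3.90661991e+01,  1.87403029e+01,  4.22001421e+00,
        1.09914420e-02, -1.81494070e-04]), 'tcp_pos': array([6.24390305e-01, 3.04344214e-05, 2.21435512e-01]), 'ee_rot': array([[-9.99997508e-01,  1.52724527e-04, -2.22730541e-03],
       [ 1.52962486e-04,  9.99999983e-01, -1.06667400e-04],
       [ 2.22728908e-03, -1.07007828e-04, -9.99997514e-01]]), 'wrist_force': array([ 0.54789349, -0.26783728,  0.22168659]), 'moment': array([ 0.00774354,  0.00666332, -0.03909669]), 'gripper_width': 0.9981748425690737}
scene 576.4580283348465 576.4580283348465 310.6157442510203 240.90598874250483 [[-0.79133032 -0.47011174  0.39088526 -0.02345577]
 [-0.61121212  0.62366861 -0.48729582  0.69405118]
 [-0.01469938 -0.62452576 -0.78086587  1.1737377 ]
 [ 0.          0.          0.          1.        ]]
side 499.25460311531583 499.25460311531583 326.73109649822004 236.18954551899495 [[-0.95442122 -0.20105088  0.22058712  0.30507092]
 [-0.2982473   0.614363   -0.73048385  0.74946284]
 [ 0.01134386 -0.7629788  -0.64632397  0.74025141]
 [ 0.          0.          0.          1.        ]]
wrist 343.73753546816033 343.73753546816033 318.01143262814435 240.7541663923461 [[ 9.99999800e-01  4.02874181e-05 -6.31115259e-04  1.10632190e-03]
 [ 1.16204786e-04  9.69269905e-01  2.45999669e-01 -6.70691644e-02]
 [ 6.21631719e-04 -2.45999694e-01  9.69269707e-01 -1.62757446e-01]
 [ 0.00000000e+00  0.00000000e+00  0.00000000e+00  1.00000000e+00]]
```

View pics/scene0.png

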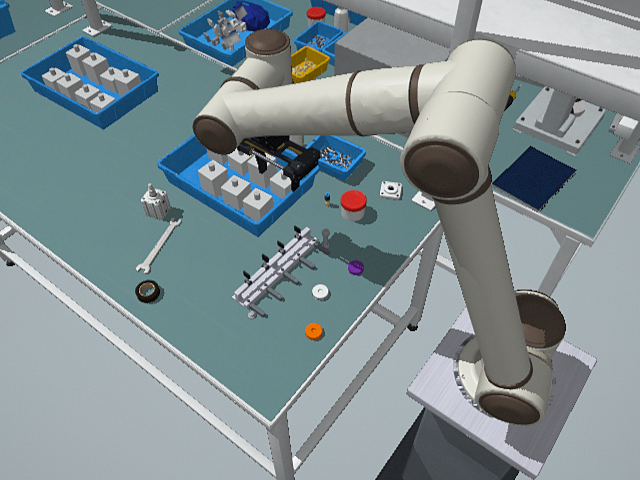

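View pics/side0.png

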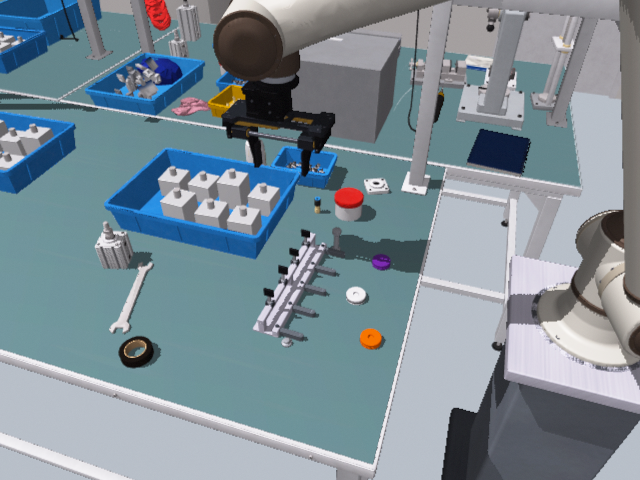

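View pics/wrist0.png

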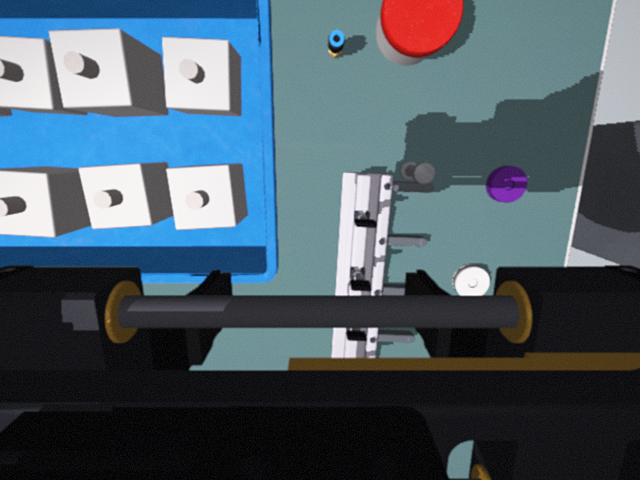

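The images show the post at the right end (by the red-lidded pot) and the stub at the left end. So the first flag is d, and the third gap is b, at rack y = +30. Next I'll zoom in to measure.

```bash
python3 - <<'E'
import pickle,cv2
for n,(x,y,w,h) in dict(scene=(220,180,160,160),side=(240,180,160,180)).items():
    im=pickle.load(open(n+".pkl","rb"))["pixels"][y:y+h,x:x+w,::-1]
    cv2.imwrite(f"pics/{n}_z.png",cv2.resize(im,None,fx=600/h if h>160 else 3.75,fy=600/h if h>160 else 3.75,interpolation=cv2.INTER_CUBIC))
E
```

```text
(no output)
```

View pics/scene_z.png

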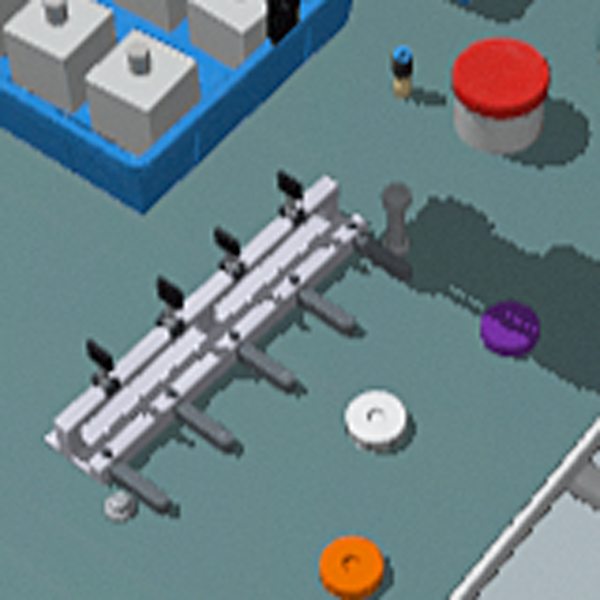

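View pics/side_z.png

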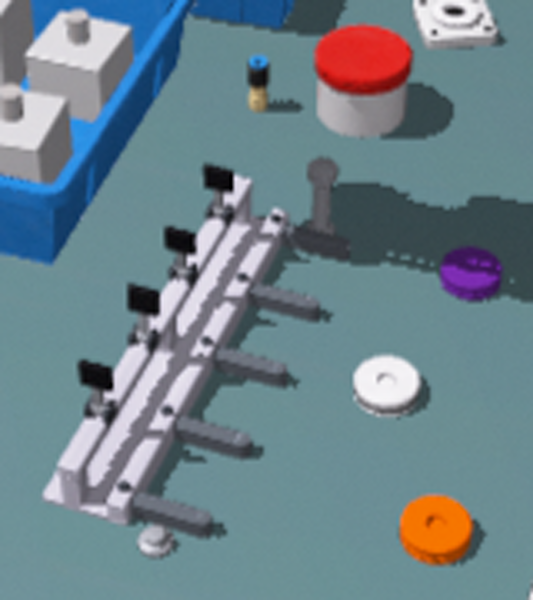

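Both views show:
- four black paddles
- the post, with its head at zoom px (397,195) in the scene view
- the white piston, at zoom px (377,420)
- orange and purple decoys

Next I triangulate.

```bash
cat > h.py <<'E'
import numpy as np,cv2,pickle
def ray(c,uv):
    T=c["world_from_camera"];d=np.array([(uv[0]-c["cx"])/c["fx"],(uv[1]-c["cy"])/c["fy"],1]);return T[:3,3],T[:3,:3]@d
def plane(c,uv,z):
    o,d=ray(c,uv);return o+d*(z-o[2])/d[2]
def tri(c1,a,c2,b):
    o1,d1=ray(c1,a);o2,d2=ray(c2,b);A=np.c_[d1,-d2];t=np.linalg.lstsq(A,o2-o1,rcond=None)[0]
    p,q=o1+d1*t[0],o2+d2*t[1];return (p+q)/2,np.linalg.norm(p-q)
def blobs(m,lo=8,hi=5000):
    n,l,s,c=cv2.connectedComponentsWithStats(m.astype(np.uint8));return [(c[i],s[i,4]) for i in range(1,n) if lo<=s[i,4]<=hi]
E
python3 - <<'E'
from h import *
C={n:pickle.load(open(n+".pkl","rb")) for n in("scene","side")}
roi=dict(scene=(225,220,335,325),side=(250,215,400,345))
P={}
for n,c in C.items():
    im=c["pixels"].astype(int);x0,y0,x1,y1=roi[n]
    M=np.zeros(im.shape[:2],bool);M[y0:y1,x0:x1]=1
    print(n)
    b=blobs((im.max(2)<45)&M,10); print("black",[(p.round(1),a) for p,a in b])
    P[n]=b
    hsv=cv2.cvtColor(c["pixels"],cv2.COLOR_RGB2HSV)
    M2=np.zeros_like(M)
    if n=="scene":M2[280:305,305:335]=1
    else:M2[284:308,340:372]=1
    w=(im.min(2)>150)&M2
    b=blobs(w,30);print("white",[(p.round(1),a,plane(c,p,.013).round(4)) for p,a in b])
    for (p,a) in b:
        u,v=np.round(p).astype(int);d=c["depth"][v+3,u+3];o,r=ray(c,(u+3,v+3));print("depth pt",o+r*d)
E
```

```text
scene
black [(array([296.6, 229.3]), np.int32(25)), (array([280.4, 244.7]), np.int32(22)), (array([264.9, 258.2]), np.int32(32)), (array([246.5, 275. ]), np.int32(23))]
white [(array([319.7, 290.7]), np.int32(178), array([0.4461, 0.0783, 0.013 ]))]
depth pt [0.43294278 0.08247773 0.015845  ]
side
black [(array([305.4, 233.1]), np.int32(48)), (array([293.6, 251.8]), np.int32(50)), (array([282.6, 269.5]), np.int32(57)), (array([268.4, 292.2]), np.int32(61))]
white [(array([355.3, 293.8]), np.int32(253), array([0.4466, 0.0787, 0.013 ]))]
depth pt [0.43918861 0.08603473 0.01364796]
```

```bash
cat >> h.py <<'E'
def load(): return {n:pickle.load(open(n+".pkl","rb")) for n in("scene","side")}
E
python3 - <<'E'
from h import *
C=load();S,D=C["scene"],C["side"]
a=[(296.6,229.3),(280.4,244.7),(264.9,258.2),(246.5,275)]
b=[(305.4,233.1),(293.6,251.8),(282.6,269.5),(268.4,292.2)]
pts=[]
for p,q in zip(a,b):
    X,e=tri(S,p,D,q);pts.append(X);print("flag",X.round(4),round(e,4))
pts=np.array(pts)
z=lambda x,y:(220+x/3.75,180+y/3.75)
w=lambda x,y:(240+x*.3,180+y*.3)
for nm,p,q in [("posthead",z(397,195),w(322,172)),("stub",z(121,500),w(155,537)),("postfoot",z(397,243),w(319,233)),
  ("nose1",z(350,325),w(322,310)),("nose2",z(293,383),w(287,373)),("nose3",z(233,442),w(249,442)),("nose4",z(170,507),w(212,523))]:
    X,e=tri(S,p,D,q);print(nm,X.round(4),round(e,4))
# rack: y axis a<-d direction (flag d first)
ydir=np.polyfit([-90,-30,30,90],pts[:,:2],1)[0];ydir/=np.linalg.norm(ydir)
xdir=np.array([ydir[1],-ydir[0]]);O=pts[:,:2].mean(0)-xdir*.033
yaw=np.degrees(np.arctan2(xdir[1],xdir[0]));print("rack O",O,"yaw",yaw,"span",np.linalg.norm(pts[3]-pts[0]))
for nm,p in [("pist",(.4463,.0785)),]+[("fl",x[:2]) for x in pts]:
    d=np.array(p)-O;print(nm,d@xdir,d@ydir)
E
```

```text
flag [ 0.5786 -0.0019  0.0717] 0.0002
flag [0.5822 0.0579 0.0687] 0.0014
flag [0.5846 0.113  0.0698] 0.0007
flag [0.5879 0.176  0.0688] 0.0012
posthead [ 0.5257 -0.0534  0.0492] 0.0011
stub [ 0.5398  0.2193 -0.0006] 0.0013
postfoot [ 0.5271 -0.0557 -0.0064] 0.001
nose1 [0.5005 0.0313 0.012 ] 0.0037
nose2 [0.5045 0.0883 0.0095] 0.0005
nose3 [0.5089 0.1454 0.0068] 0.0014
nose4 [0.5102 0.2062 0.0056] 0.0014
rack O [0.5503939  0.08795163] yaw -2.957747719586024 span 0.1781416255485693
pist -0.10346753414483884 -0.014810231978899212
fl 0.03279812065823599 -0.08827482882358567
fl 0.03334773362620046 -0.028354982144601592
fl 0.03291017077289168 0.026787376308524066
fl 0.03294397494267215 0.08984243465966324
```

Rack frame: origin (0.550, 0.088), yaw −3.0°, with nose positions agreeing. Piston at rack (−103, −15) mm. The plan is to turn the tool about +93° so that tool x = rack +y and tool y = rack +x, with the fingers shut.

```bash
cat > st.py <<'E'
from station import sense
import numpy as np
def rk(p,O=(.5504,.0880),yaw=-3.0):
    a=np.radians(yaw);c,s=np.cos(a),np.sin(a);d=np.array(p[:2])-O;return np.array([c*d[0]+s*d[1],-s*d[0]+c*d[1]])
if __name__=="__main__":
    s=sense();R=s["ee_rot"];print("t",round(s["time_s"],2),"rack x,y",(rk(s["tcp_pos"])*1000).round(1),"z",round(s["tcp_pos"][2]*1000,1),"toolY yaw",np.degrees(np.arctan2(R[1,1],R[0,1])).round(2),"tilt z",R[:,2].round(4),"F",s["wrist_force"].round(1),"w",round(s["gripper_width"],3))
E
python3 -m crank '[[0,0,0,0.12],[0,0,0,0.12],[0,0,0,0.12],[0,0,0,0.12],[0,0,0,0.12]]' 0
python3 -m crank '[[0,0,0,0.12],[0,0,0,0.12],[0,0,0,0.12],[0,0,0,0.12],[0,0,0,0.12]]'
python3 -m crank '[[0,0,0,0.12],[0,0,0,0.12],[0,0,0,0.12],[0,0,0,0.063],[0,0,0,0]]'
python3 st.py
```

```text
time_s: 0.57
tcp_pos: [0.6247, 0.0, 0.2221]
ee_rot: [[-0.822, 0.57, -0.001], [0.57, 0.822, -0.0], [0.001, -0.001, -1.0]]
wrist_force: [-0.1, -0.2, -0.6]
gripper_width: 0.713
time_s: 0.98
tcp_pos: [0.6247, -0.0, 0.2221]
ee_rot: [[-0.357, 0.934, -0.001], [0.934, 0.357, -0.0], [0.0, -0.001, -1.0]]
wrist_force: [0.7, -0.0, -0.6]
gripper_width: 0.329
time_s: 1.4
tcp_pos: [0.6247, 0.0, 0.2221]
ee_rot: [[0.053, 0.999, -0.001], [0.999, -0.053, -0.0], [-0.0, -0.001, -1.0]]
wrist_force: [0.1, 0.0, 0.0]
gripper_width: 0.019
t 1.4 rack x,y [ 78.9 -84. ] z 222.1 toolY yaw -3.05 tilt z [-9.e-04 -0.e+00 -1.e+00] F [0.1 0.  0. ] w 0.019
```

```bash
python3 - <<'E'
from h import *
from st import rk
C=load()
for n,u,v,z in [("scene",353,200,.054),("side",349,197,.054),("scene",327,193,.04),("side",317,199,.04)]:
    p=plane(C[n],(u,v),z);print(n,p.round(3),(rk(p)*1000).round())
E
```

```text
scene [ 0.532 -0.181  0.054] [  -4. -270.]
side [ 0.532 -0.178  0.054] [  -4. -267.]
scene [ 0.61  -0.171  0.04 ] [  73. -255.]
side [ 0.607 -0.165  0.04 ] [  70. -250.]
```

```bash
python3 -m crank '[[-0.026,-0.023,0,0],[-0.026,-0.023,0,0],[0,0,0,0],[0,0,0,0]]'
python3 st.py; python3 - <<'E'
from station import sense,capture
import cv2,pickle
s=sense();c=capture("wrist");pickle.dump((s,c),open("w1.pkl","wb"));cv2.imwrite("pics/w1.png",c["pixels"][:,:,::-1])
E
```

```text
time_s: 1.73
tcp_pos: [0.5755, -0.0505, 0.2229]
ee_rot: [[0.052, 0.999, 0.0], [0.999, -0.052, 0.0], [0.0, 0.0, -1.0]]
wrist_force: [1.0, -0.5, 0.1]
gripper_width: 0.007
t 1.73 rack x,y [  32.3 -137. ] z 222.9 toolY yaw -3.0 tilt z [ 3.e-04  1.e-04 -1.e+00] F [ 1.  -0.5  0.1] w 0.007
```

View pics/w1.png

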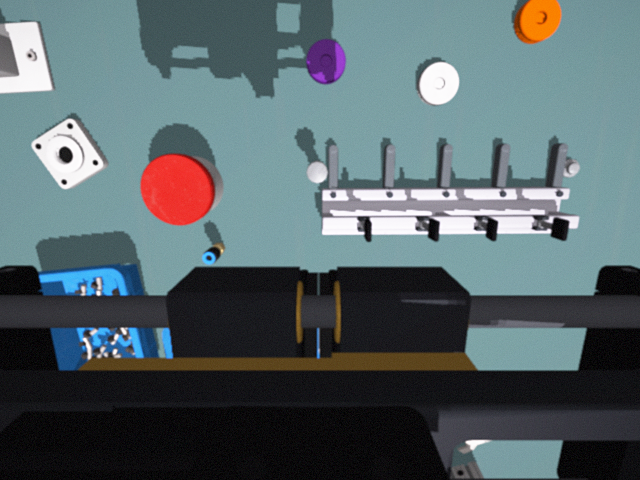

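The wrist view shows the whole rack:
- divider noses at about columns 333 to 560, row 148
- post head at (317,172)
- stub at (571,168)
- piston at (438,83)

I'll use these to cross-check the rack frame.

```bash
python3 - <<'E'
import pickle,numpy as np,cv2
from st import rk
s,c=pickle.load(open("w1.pkl","rb"))
T=np.eye(4);T[:3,:3]=s["ee_rot"];T[:3,3]=s["tcp_pos"];W=T@c["hand_eye"]
def pl(u,v,z):
    d=W[:3,:3]@np.array([(u-c["cx"])/c["fx"],(v-c["cy"])/c["fy"],1]);return W[:3,3]+d*(z-W[2,3])/d[2]
im=c["pixels"].astype(int)
M=np.zeros(im.shape[:2],np.uint8);M[55:110,410:468]=1
m=((im.min(2)>120)&(M>0)).astype(np.uint8);(cx,cy),r=cv2.minEnclosingCircle(max(cv2.findContours(m,0,2)[0],key=cv2.contourArea));print("pist px",cx,cy,r)
for n,u,v,z in [("pist",cx,cy,.014),("post",317,172,.055),("stub",571,168,.012)]+[("div",u,v,.014) for u,v in [(333,144),(390,144),(446,144),(503,144),(560,144)]]:
    p=pl(u,v,z);print(n,p.round(4),(rk(p)*1000).round(1))
for u,v in [(367,220),(433,221),(491,220),(559,220)]: p=pl(u,v,.078);print("flag",(rk(p)*1000).round(1))
E
```

```text
pist px 438.5 82.0 39.25885772705078
pist [0.4451 0.0765 0.014 ] [-104.5  -17. ]
post [ 0.5247 -0.049   0.055 ] [ -18.5 -138.2]
stub [0.5369 0.2209 0.012 ] [-20.4 132. ]
div [ 0.4991 -0.0311  0.014 ] [ -45.  -121.6]
div [0.5023 0.0282 0.014 ] [-45.  -62.3]
div [0.5053 0.0864 0.014 ] [-44.9  -4. ]
div [0.5084 0.1456 0.014 ] [-44.9  55.3]
div [0.5115 0.2049 0.014 ] [-44.9 114.7]
flag [ 23.2 -92.7]
flag [ 24.1 -32.5]
flag [23.2 20.1]
flag [23.2 82. ]
```

```bash
python3 -m crank '[[0,0,0.04,0],[0,0,0.04,0],[0,0,0.04,0],[0,0,0.025,0],[0,0,0,0]]'
python3 -m crank '[[0,0,0.019,0],[0,0,0,0],[0,0,0,0]]'
python3 st.py
```

```text
time_s: 2.2
tcp_pos: [0.5727, -0.0492, 0.0712]
ee_rot: [[0.052, 0.999, -0.012], [0.999, -0.052, -0.001], [-0.002, -0.012, -1.0]]
wrist_force: [-0.1, -0.3, 0.7]
gripper_width: 0.005
time_s: 2.45
tcp_pos: [0.5772, -0.0491, 0.0593]
ee_rot: [[0.051, 0.999, 0.0], [0.999, -0.051, -0.0], [-0.0, 0.0, -1.0]]
wrist_force: [0.3, -0.0, 1.1]
gripper_width: 0.007
t 2.45 rack x,y [  34.  -135.5] z 59.3 toolY yaw -2.92 tilt z [ 3.e-04 -3.e-04 -1.e+00] F [ 0.3 -0.   1.1] w 0.007
```

```bash
python3 -m crank '[[0.01,0,0,0],[0.01,0,0,0],[0.01,0,0,0],[0.01,0,0,0],[0.01,0,0,0]]'
python3 -m crank '[[0.01,0,0,0],[0.008,0,0,0],[0,0,0,0],[0,0,0,0]]'
python3 st.py; python3 - <<'E'
from station import capture
import cv2,numpy as np
a=capture("side")["pixels"][170:350,220:460,::-1];cv2.imwrite("pics/s2.png",cv2.resize(a,None,fx=3.3,fy=3.3,interpolation=2))
E
```

```text
time_s: 2.87
tcp_pos: [0.5792, 0.0017, 0.0593]
ee_rot: [[0.051, 0.999, 0.001], [0.999, -0.051, -0.0], [-0.0, 0.001, -1.0]]
wrist_force: [0.9, -0.1, -0.4]
gripper_width: 0.003
time_s: 3.2
tcp_pos: [0.5799, 0.0192, 0.0585]
ee_rot: [[0.051, 0.999, -0.0], [0.999, -0.051, 0.0], [0.0, -0.0, -1.0]]
wrist_force: [0.6, -1.0, -0.1]
gripper_width: 0.002
t 3.2 rack x,y [ 33.1 -67.2] z 58.5 toolY yaw -2.93 tilt z [-0.e+00  1.e-04 -1.e+00] F [ 0.6 -1.  -0.1] w 0.002
```

View pics/s2.png

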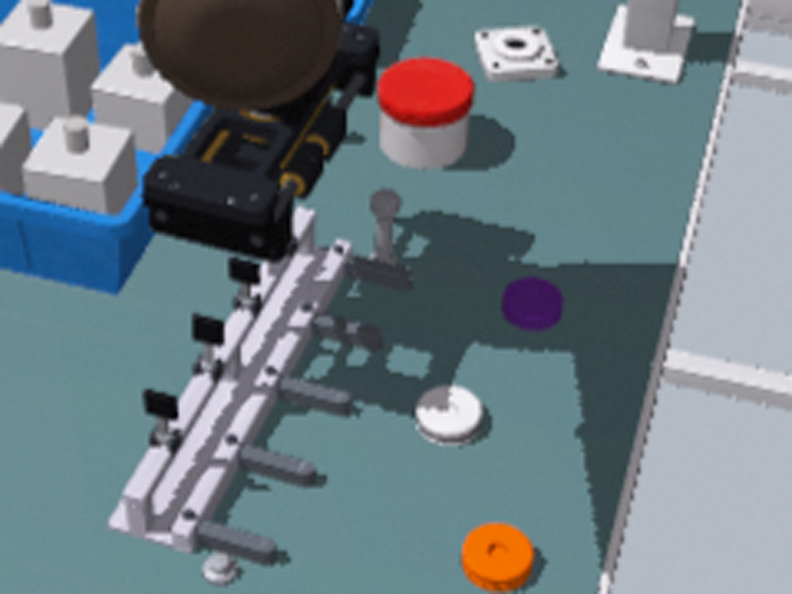

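Flag d is hidden under the gripper, but the fingertip is 23 mm past its hinge, so geometrically it must be down. Flags c, b and a still stand. Next, flags c and b.

```bash
python3 -m crank '[[0.01,0,0,0],[0.01,0,0,0],[0.01,0,0,0],[0.01,0,0,0],[0.01,0,0,0]]'
python3 -m crank '[[0.01,0,0,0],[0,0,0,0],[0,0,0,0]]'
python3 st.py; python3 - <<'E'
from station import capture
import cv2,numpy as np
a=capture("side")["pixels"][170:350,220:460,::-1];cv2.imwrite("pics/s3.png",cv2.resize(a,None,fx=3.3,fy=3.3,interpolation=2))
E
```

```text
time_s: 3.67
tcp_pos: [0.5824, 0.0693, 0.0585]
ee_rot: [[0.052, 0.999, -0.0], [0.999, -0.052, -0.0], [-0.0, -0.0, -1.0]]
wrist_force: [-0.5, -0.4, 1.1]
gripper_width: 0.003
time_s: 3.92
tcp_pos: [0.5831, 0.0793, 0.0586]
ee_rot: [[0.051, 0.999, 0.0], [0.999, -0.051, 0.0], [0.0, 0.0, -1.0]]
wrist_force: [0.4, -0.7, -0.9]
gripper_width: 0.003
t 3.92 rack x,y [33.1 -6.9] z 58.6 toolY yaw -2.91 tilt z [ 3.e-04  3.e-04 -1.e+00] F [ 0.4 -0.7 -0.9] w 0.003
```

View pics/s3.png

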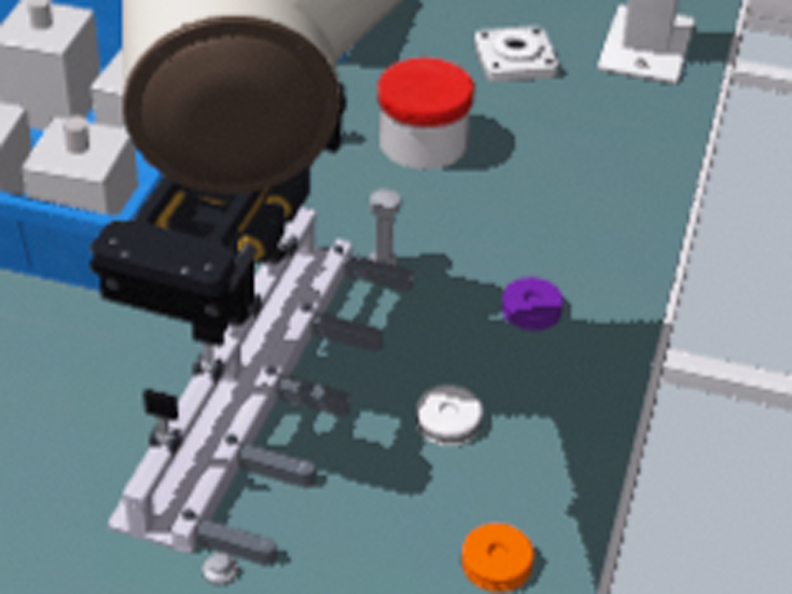

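```bash
python3 -m crank '[[0.01,0,0,0],[0.01,0,0,0],[0.01,0,0,0],[0.01,0,0,0],[0.008,0,0,0]]'
python3 -m crank '[[0,0,0,0],[0,0,0,0]]'
python3 st.py; python3 - <<'E'
from station import capture
import cv2,numpy as np
a=capture("side")["pixels"][170:350,220:460,::-1];cv2.imwrite("pics/s4.png",cv2.resize(a,None,fx=3.3,fy=3.3,interpolation=2))
E
```

```text
time_s: 4.38
tcp_pos: [0.5855, 0.1274, 0.0585]
ee_rot: [[0.052, 0.999, -0.0], [0.999, -0.052, -0.0], [-0.0, -0.0, -1.0]]
wrist_force: [-0.3, -1.1, -0.3]
gripper_width: 0.008
time_s: 4.55
tcp_pos: [0.5856, 0.1272, 0.0585]
ee_rot: [[0.051, 0.999, 0.0], [0.999, -0.051, 0.0], [0.0, 0.0, -1.0]]
wrist_force: [0.6, 0.7, -0.2]
gripper_width: 0.011
t 4.55 rack x,y [33.1 41. ] z 58.5 toolY yaw -2.93 tilt z [ 3.e-04  3.e-04 -1.e+00] F [ 0.6  0.7 -0.2] w 0.011
```

View pics/s4.png

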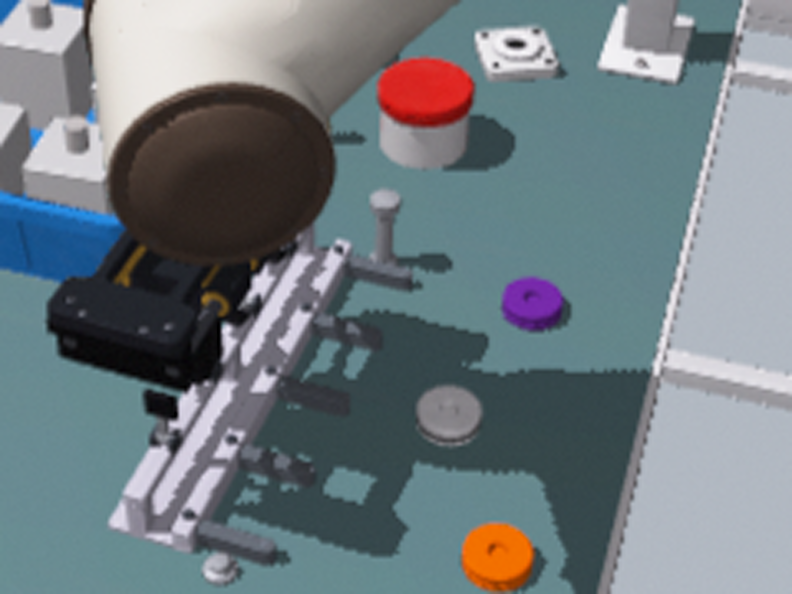

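```bash
python3 -m crank '[[0,0,-0.02,0],[0,0,-0.025,0],[0,-0.03,0,0],[0,-0.03,0,0],[0,0,0,0]]'
python3 st.py; python3 - <<'E'
from station import capture
import cv2,numpy as np
a=capture("side")["pixels"][170:350,220:460,::-1];cv2.imwrite("pics/s5.png",cv2.resize(a,None,fx=3.3,fy=3.3,interpolation=2))
E
```

```text
time_s: 5.02
tcp_pos: [0.5202, 0.128, 0.1034]
ee_rot: [[0.053, 0.999, -0.005], [0.999, -0.053, -0.001], [-0.001, -0.005, -1.0]]
wrist_force: [-0.5, -0.5, -1.4]
gripper_width: 0.005
t 5.02 rack x,y [-32.2  38.3] z 103.4 toolY yaw -3.04 tilt z [-4.8e-03 -5.0e-04 -1.0e+00] F [-0.5 -0.5 -1.4] w 0.005
```

View pics/s5.png

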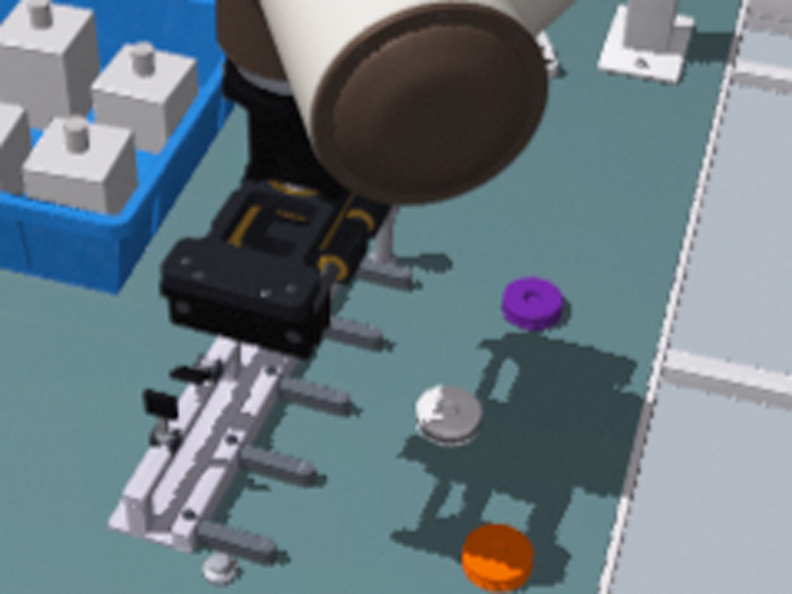

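```bash
python3 - <<'E'
from h import *
from st import rk
D=load()["side"]
for n,u,v in [("purple",381,261),("orange",371,338.5)]:print(n,(rk(plane(D,(u,v),.012))*1000).round(1))
E
python3 -m crank '[[-0.02,-0.03,-0.02,0],[-0.017,-0.03,0,0],[-0.017,-0.012,0,0],[0,0,0,0],[0,0,0,0]]' 0.054
python3 -m crank '[[0,0,0,0],[0,0,0,0]]'
python3 st.py
```

```text
purple [-125.  -126.1]
orange [-163.6   79.8]
time_s: 5.48
tcp_pos: [0.4514, 0.0787, 0.1241]
ee_rot: [[0.053, 0.999, 0.002], [0.999, -0.053, 0.001], [0.001, 0.002, -1.0]]
wrist_force: [0.2, 0.2, -0.7]
gripper_width: 0.3
time_s: 5.65
tcp_pos: [0.4522, 0.0798, 0.1237]
ee_rot: [[0.052, 0.999, 0.001], [0.999, -0.052, 0.0], [0.0, 0.001, -1.0]]
wrist_force: [-0.4, 0.2, 0.2]
gripper_width: 0.45
t 5.65 rack x,y [-97.7 -13.4] z 123.7 toolY yaw -3.0 tilt z [ 1.e-03  4.e-04 -1.e+00] F [-0.4  0.2  0.2] w 0.45
```

```bash
python3 -m crank '[[0,-0.006,0.03,0],[0,0,0.03,0],[0,0,0.02,0],[0,0,0,0],[0,0,0,0]]'
python3 st.py; python3 - <<'E'
from station import capture
import cv2,numpy as np
a=capture("side")["pixels"][170:350,240:480,::-1];cv2.imwrite("pics/s6.png",cv2.resize(a,None,fx=3.3,fy=3.3,interpolation=2))
a=capture("wrist")["pixels"][:,:,::-1];cv2.imwrite("pics/w6.png",a)
E
```

```text
time_s: 6.07
tcp_pos: [0.4452, 0.0797, 0.0429]
ee_rot: [[0.052, 0.999, -0.002], [0.999, -0.052, -0.002], [-0.002, -0.002, -1.0]]
wrist_force: [0.4, 1.5, -0.2]
gripper_width: 0.616
t 6.07 rack x,y [-104.6  -13.8] z 42.9 toolY yaw -2.95 tilt z [-0.0019 -0.0016 -1.    ] F [ 0.4  1.5 -0.2] w 0.616
```

View pics/s6.png

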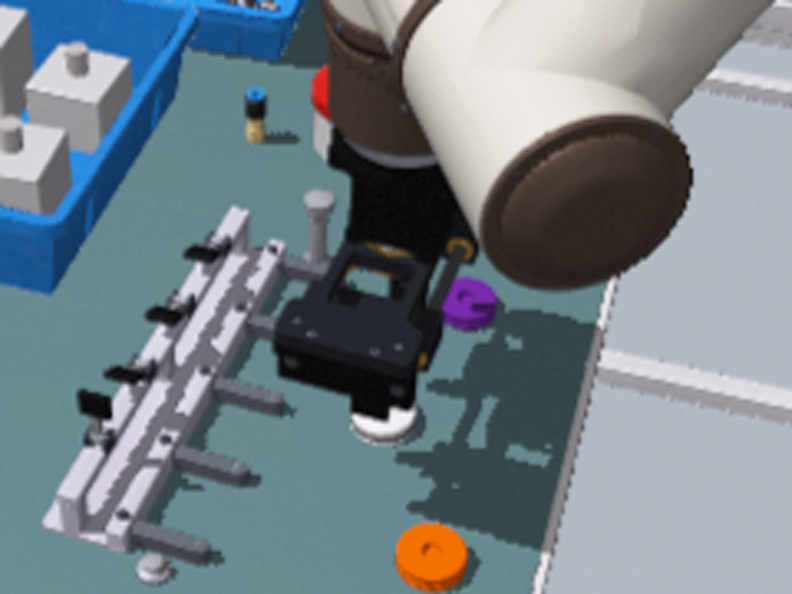

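View pics/w6.png

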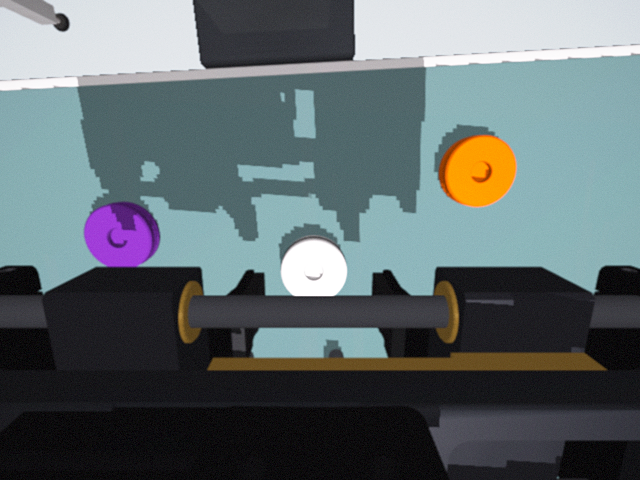

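Flags d, c and b are down, and a is upright. The piston, at wrist px (313,271), sits between the fingers at columns 265 and 375. I'll descend and push sideways.

```bash
python3 -m crank '[[-0.002,0,0.02,0],[0,0,0.012,0],[0,0,0.005,0],[0,0,0,0],[0,0,0,0]]'
python3 st.py
python3 -m crank '[[0.006,0,0,0],[0.006,0,0,0],[0.006,0,0,0],[0.006,0,0,0],[0.006,0,0,0]]'
python3 st.py
```

```text
time_s: 6.58
tcp_pos: [0.4457, 0.078, 0.0075]
ee_rot: [[0.052, 0.999, 0.002], [0.999, -0.052, 0.001], [0.001, 0.002, -1.0]]
wrist_force: [0.8, 0.2, -0.0]
gripper_width: 0.623
t 6.58 rack x,y [-104.   -15.5] z 7.5 toolY yaw -2.97 tilt z [ 1.8e-03  8.0e-04 -1.0e+00] F [ 0.8  0.2 -0. ] w 0.623
time_s: 7.0
tcp_pos: [0.4465, 0.1083, 0.0068]
ee_rot: [[0.052, 0.999, 0.0], [0.999, -0.052, 0.0], [0.0, 0.0, -1.0]]
wrist_force: [0.2, -1.1, 1.0]
gripper_width: 0.622
t 7.0 rack x,y [-104.8   14.9] z 6.8 toolY yaw -2.97 tilt z [ 4.e-04  2.e-04 -1.e+00] F [ 0.2 -1.1  1. ] w 0.622
```

```bash
python3 -m crank '[[0.006,0,0,0],[0.006,0,0,0],[0.005,0,0,0],[0.004,0,0,0],[0,0,0,0]]'
python3 st.py
python3 -m crank '[[-0.003,0,0,0],[0,0,-0.015,0],[0,0,-0.04,0],[0,0,-0.04,0],[0,0,-0.04,0]]'
python3 -m crank '[[0,-0.015,-0.02,0],[0,0,0,0],[0,0,0,0]]' 0.008
python3 st.py
python3 - <<'E'
from station import sense,capture
import cv2,pickle
s=sense();c=capture("wrist");pickle.dump((s,c),open("w2.pkl","wb"));cv2.imwrite("pics/w7.png",c["pixels"][:,:,::-1])
E
```

```text
time_s: 7.42
tcp_pos: [0.4478, 0.1294, 0.0065]
ee_rot: [[0.051, 0.999, 0.001], [0.999, -0.051, 0.0], [0.0, 0.001, -1.0]]
wrist_force: [-0.4, -0.0, -1.1]
gripper_width: 0.618
t 7.42 rack x,y [-104.7   36. ] z 6.5 toolY yaw -2.94 tilt z [ 6.e-04  4.e-04 -1.e+00] F [-0.4 -0.  -1.1] w 0.618
time_s: 7.83
tcp_pos: [0.4466, 0.1247, 0.1428]
ee_rot: [[0.053, 0.999, -0.001], [0.999, -0.053, -0.001], [-0.001, -0.001, -1.0]]
wrist_force: [0.6, 1.4, -0.1]
gripper_width: 0.621
time_s: 8.08
tcp_pos: [0.4323, 0.1263, 0.1627]
ee_rot: [[0.052, 0.999, 0.003], [0.999, -0.052, 0.003], [0.003, 0.002, -1.0]]
wrist_force: [-0.2, 0.1, -0.9]
gripper_width: 0.472
t 8.08 rack x,y [-120.   32.] z 162.7 toolY yaw -3.0 tilt z [ 0.0025  0.0025 -1.    ] F [-0.2  0.1 -0.9] w 0.472
```

View pics/w7.png

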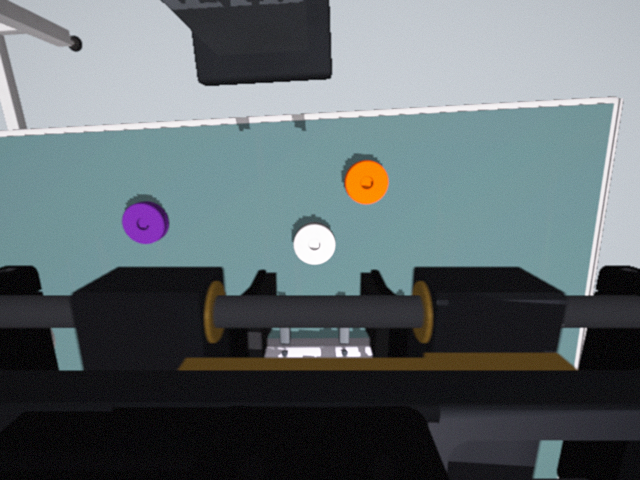

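The piston, at px (314,244), is lined up with the third gap's dividers at columns 285 and 345. I'll compute the offsets.

```bash
python3 - <<'E'
import pickle,numpy as np,cv2
from st import rk
s,c=pickle.load(open("w2.pkl","rb"))
T=np.eye(4);T[:3,:3]=s["ee_rot"];T[:3,3]=s["tcp_pos"];W=T@c["hand_eye"]
def pl(u,v,z):
    d=W[:3,:3]@np.array([(u-c["cx"])/c["fx"],(v-c["cy"])/c["fy"],1]);return W[:3,3]+d*(z-W[2,3])/d[2]
im=c["pixels"].astype(int)
m=np.zeros(im.shape[:2],np.uint8);m[210:280,280:350]=(im[210:280,280:350].min(2)>140)
(cx,cy),r=cv2.minEnclosingCircle(max(cv2.findContours(m,0,2)[0],key=cv2.contourArea))
for n,u,v in [("pist",cx,cy),("d1",285,335),("d2",345,335)]:print(n,u,v,(rk(pl(u,v,.014))*1000).round(1))
E
python3 st.py
```

```text
pist 314.0952453613281 244.5 [-104.7   28.5]
d1 285 335 [-10.4  -1.1]
d2 345 335 [-10.3  59.3]
t 8.13 rack x,y [-120.4   31.6] z 161.4 toolY yaw -3.02 tilt z [-0.e+00  6.e-04 -1.e+00] F [-0.5  0.1 -0.4] w 0.432
```

```bash
python3 -m crank '[[-0.002,-0.02,0.02,0],[0,0,0.03,0],[0,0,0.03,0],[0,0,0.02,0],[0,0,0,0]]'
python3 -m crank '[[0,0,0,0],[0,0,0,0],[0,0,0,0],[0,0,0,0]]'
python3 st.py
```

```text
time_s: 8.55
tcp_pos: [0.4087, 0.1225, 0.0566]
ee_rot: [[0.054, 0.999, -0.01], [0.999, -0.054, -0.007], [-0.008, -0.01, -1.0]]
wrist_force: [-0.2, -0.6, -0.2]
gripper_width: 0.113
time_s: 8.88
tcp_pos: [0.413, 0.1258, 0.0626]
ee_rot: [[0.052, 0.999, 0.002], [0.999, -0.052, 0.002], [0.002, 0.002, -1.0]]
wrist_force: [-0.0, -0.0, 0.1]
gripper_width: 0.093
t 8.88 rack x,y [-139.2   30.5] z 62.6 toolY yaw -2.99 tilt z [ 0.002   0.0015 -1.    ] F [-0.  -0.   0.1] w 0.093
```

```bash
python3 -m crank '[[-0.001,-0.003,0.02,0],[0,0,0.02,0],[0,0,0.015,0],[0,0,0,0],[0,0,0,0]]'
python3 st.py
python3 -m crank '[[0,0.006,0,0],[0,0.006,0,0],[0,0.006,0,0],[0,0.006,0,0],[0,0.006,0,0]]'
python3 st.py
python3 - <<'E'
from station import sense,capture
import cv2
a=capture("side")["pixels"][170:350,240:480,::-1];cv2.imwrite("pics/s8.png",cv2.resize(a,None,fx=3.3,fy=3.3,interpolation=2))
cv2.imwrite("pics/w8.png",capture("wrist")["pixels"][:,:,::-1])
E
```

```text
time_s: 9.3
tcp_pos: [0.4094, 0.1245, 0.0069]
ee_rot: [[0.052, 0.999, -0.0], [0.999, -0.052, -0.0], [-0.0, -0.0, -1.0]]
wrist_force: [1.2, 0.3, -0.1]
gripper_width: 0.093
t 9.3 rack x,y [-142.8   29.1] z 6.9 toolY yaw -2.97 tilt z [-0.e+00 -2.e-04 -1.e+00] F [ 1.2  0.3 -0.1] w 0.093
time_s: 9.72
tcp_pos: [0.4401, 0.123, 0.0071]
ee_rot: [[0.052, 0.999, 0.001], [0.999, -0.052, 0.001], [0.001, 0.001, -1.0]]
wrist_force: [-1.5, 0.2, -0.0]
gripper_width: 0.095
t 9.72 rack x,y [-112.    29.1] z 7.1 toolY yaw -3.01 tilt z [ 7.e-04  6.e-04 -1.e+00] F [-1.5  0.2 -0. ] w 0.095
```

View pics/s8.png

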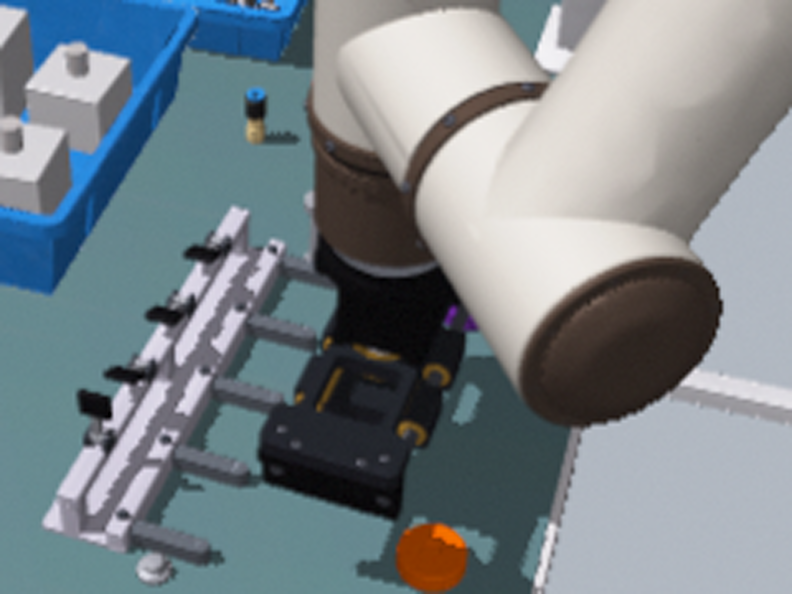

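View pics/w8.png

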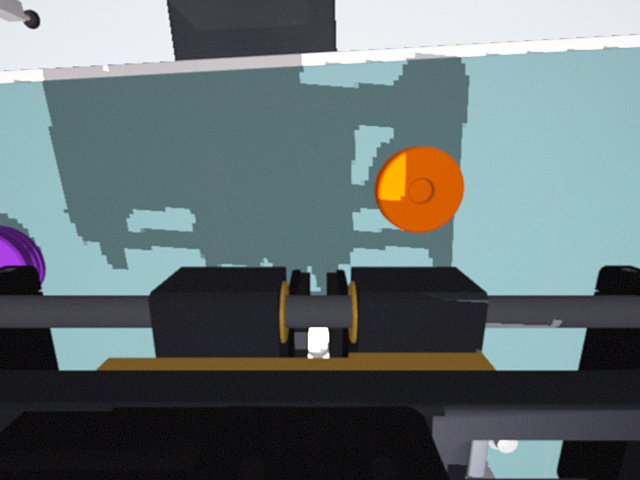

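The piston shows between the fingers (wrist px 318,342), so I keep pushing.

```bash
python3 -m crank '[[0,0.006,0,0],[0,0.006,0,0],[0,0.006,0,0],[0,0.006,0,0],[0,0.006,0,0]]' | grep force
python3 st.py
python3 -m crank '[[0,0.006,0,0],[0,0.006,0,0],[0,0.004,0,0],[0,0.003,0,0],[0,0.002,0,0]]' |grep force
python3 st.py
```

```text
wrist_force: [0.1, 0.6, 0.1]
t 10.23 rack x,y [-82.3  29. ] z 6.5 toolY yaw -3.0 tilt z [-1.e-04 -1.e-04 -1.e+00] F [0.1 0.6 0.1] w 0.089
wrist_force: [-0.9, -0.3, 0.6]
t 10.65 rack x,y [-61.6  29. ] z 6.5 toolY yaw -3.01 tilt z [-1.e-04 -0.e+00 -1.e+00] F [-0.9 -0.3  0.6] w 0.094
```

```bash
python3 -m crank '[[0,0.002,0,0],[0,0.002,0,0],[0,0.002,0,0],[0,0.002,0,0],[0,0,0,0]]' | grep force
python3 st.py
python3 -m crank '[[0,0.0015,0,0],[0,0.0015,0,0],[0,0,0,0]]' |grep force
python3 st.py
```

```text
wrist_force: [-0.3, 0.8, 0.1]
t 11.07 rack x,y [-53.4  29.2] z 6.6 toolY yaw -2.98 tilt z [ 6.e-04  2.e-04 -1.e+00] F [-0.3  0.8  0.1] w 0.09
wrist_force: [0.3, -0.3, -1.1]
t 11.32 rack x,y [-50.7  29.1] z 6.6 toolY yaw -2.99 tilt z [ 3.e-04  1.e-04 -1.e+00] F [ 0.3 -0.3 -1.1] w 0.094
```

```bash
for i in 1 2; do :; done; python3 -m crank '[[0,0.001,0,0],[0,0.001,0,0],[0,0,0,0]]' | grep force; python3 st.py
python3 -m crank '[[0,0.001,0,0],[0,0,0,0]]' | grep force; python3 st.py
```

```text
wrist_force: [-0.8, -1.0, 0.1]
t 11.57 rack x,y [-48.8  29.1] z 6.6 toolY yaw -2.99 tilt z [ 1.e-04 -0.e+00 -1.e+00] F [-0.8 -1.   0.1] w 0.094
wrist_force: [-0.4, -0.4, 1.0]
t 11.73 rack x,y [-47.8  29. ] z 6.6 toolY yaw -2.99 tilt z [ 1.e-04 -0.e+00 -1.e+00] F [-0.4 -0.4  1. ] w 0.091
```

```bash
python3 -m crank '[[0,0.001,0,0],[0,0.001,0,0],[0,0,0,0]]' | grep force; python3 st.py
python3 -m crank '[[0,0.001,0,0],[0,0.001,0,0],[0,0,0,0]]' | grep force; python3 st.py
python3 - <<'E'
from station import capture
import cv2
a=capture("side")["pixels"][170:350,240:480,::-1];cv2.imwrite("pics/s9.png",cv2.resize(a,None,fx=3.3,fy=3.3,interpolation=2))
a=capture("scene")["pixels"][200:350,200:400,::-1];cv2.imwrite("pics/c9.png",cv2.resize(a,None,fx=4,fy=4,interpolation=2))
E
```

```text
wrist_force: [-3.1, 1.1, 2.4]
t 11.98 rack x,y [-46.8  28.8] z 6.4 toolY yaw -3.01 tilt z [-1.9e-03 -6.0e-04 -1.0e+00] F [-3.1  1.1  2.4] w 0.095
wrist_force: [-9.0, 3.3, 7.3]
t 12.23 rack x,y [-46.5  28.5] z 6.4 toolY yaw -3.03 tilt z [-0.0051 -0.0014 -1.    ] F [-9.   3.3  7.3] w 0.091
```

View pics/c9.png

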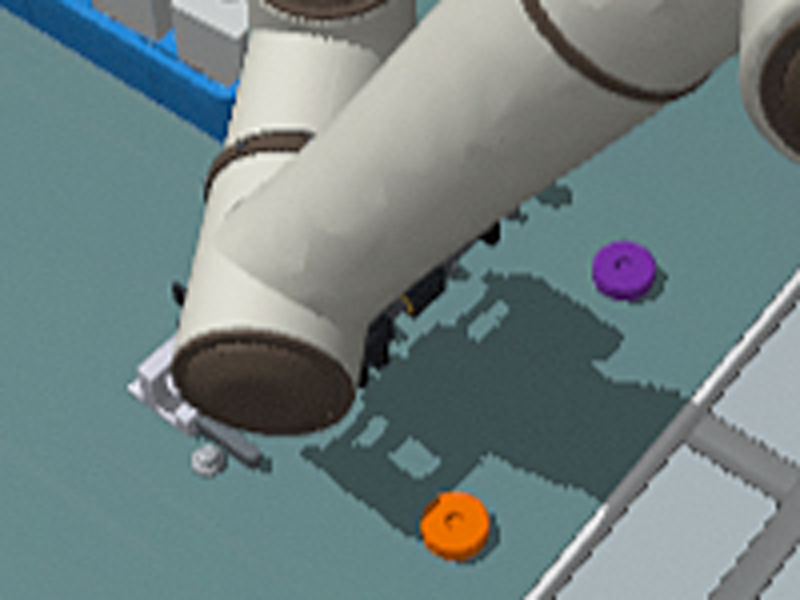

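View pics/s9.png

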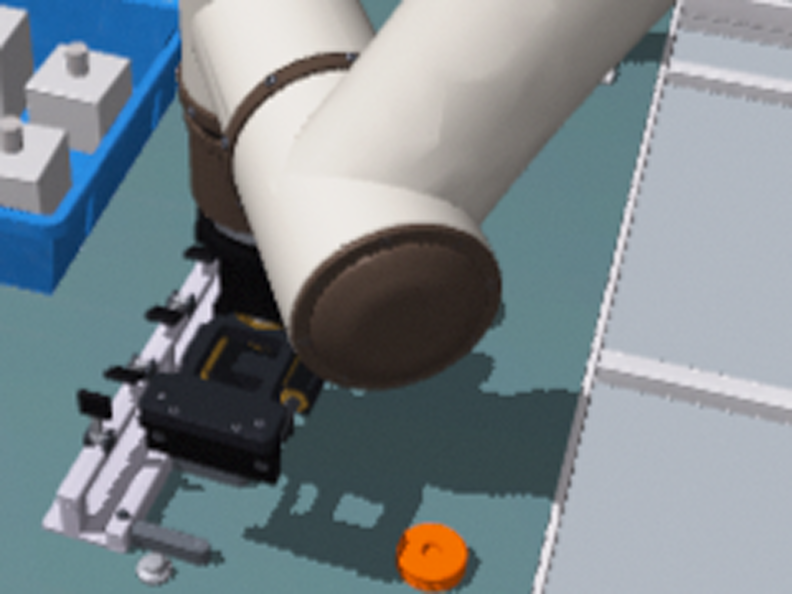

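There is firm resistance at x ≈ −46.5, which fits the piston meeting the stop. I'll back off and check.

```bash
python3 -m crank '[[0,-0.003,0,0],[0,-0.006,0,0],[0,-0.012,0,0],[0,-0.02,0,0],[0,0,-0.03,0]]' | grep force
python3 -m crank '[[0,-0.01,-0.04,0],[0,-0.01,-0.04,0],[0,0,-0.04,0],[0,0,0,0],[0,0,0,0]]' | grep force
python3 st.py
python3 - <<'E'
from station import sense,capture
import cv2,pickle
s=sense();c=capture("wrist");pickle.dump((s,c),open("w3.pkl","wb"));cv2.imwrite("pics/w10.png",c["pixels"][:,:,::-1])
for n,(x,y) in dict(side=(240,170),scene=(200,170)).items():
    c=capture(n);pickle.dump(c,open(n+"_e.pkl","wb"));cv2.imwrite(f"pics/{n}10.png",cv2.resize(c["pixels"][y:y+180,x:x+200,::-1],None,fx=3.3,fy=3.3,interpolation=2))
E
```

```text
wrist_force: [0.4, 0.4, -0.3]
wrist_force: [-0.2, 0.4, -1.7]
t 13.17 rack x,y [-103.3   30.2] z 159.4 toolY yaw -2.97 tilt z [ 0.0072  0.0046 -1.    ] F [-0.2  0.4 -1.7] w 0.095
```

View pics/side10.png

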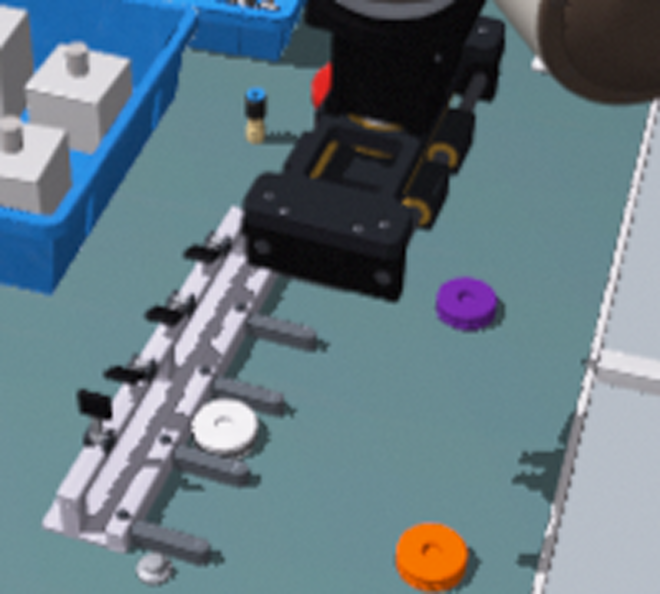

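View pics/w10.png

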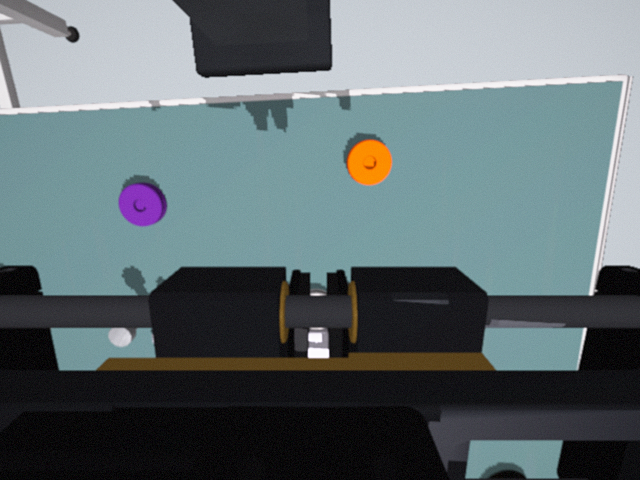

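```bash
python3 - <<'E'
from h import *
from st import rk
for n,(x0,y0,x1,y1) in dict(side=(294,288,322,310),scene=(255,240,330,320)).items():
    c=pickle.load(open(n+"_e.pkl","rb"));im=c["pixels"].astype(int)
    if n=="side":
        m=np.zeros(im.shape[:2],bool);m[y0:y1,x0:x1]=im[y0:y1,x0:x1].min(2)>165
        b=max(blobs(m,20),key=lambda t:t[1]);print(b,(rk(plane(c,b[0],.013))*1000).round(1))
E
```

```text
(array([307.46153846, 298.21794872]), np.int32(234)) [-19.   30.3]
```

View pics/scene10.png

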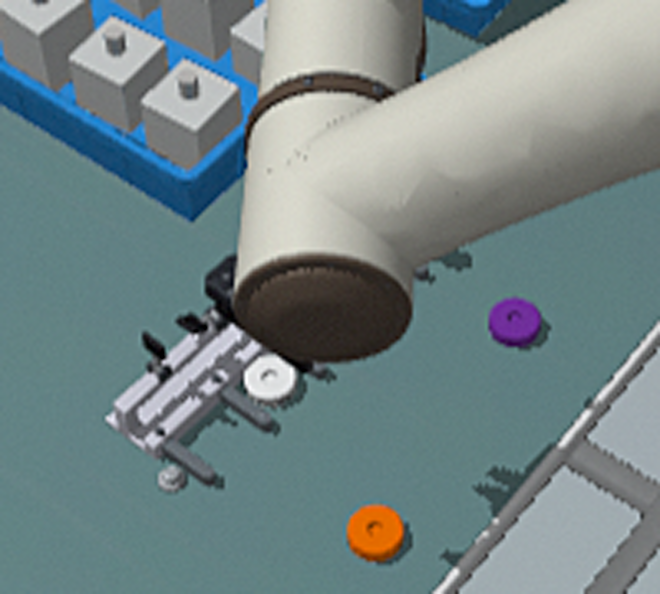

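The side view puts the piston at rack (−19, +30) mm, against a target of (−20, +30). Three flags are down, the fourth is upright, and the arm is clear.

```bash
python3 -m crank '[[0,0,0,0],[0,0,0,0],[0,0,0,0]]' | grep -i force; python3 -c "
from station import finish_job;print(finish_job())"
```

```text
wrist_force: [-0.4, -0.3, 0.4]
the job is handed in; nothing more can be done
None
```

I tipped the first three flags and pushed the piston home in the third gap, then handed the job in at about 13.5 s. No verdict is reported, so the outcome below is from my own checks.

**Flags:** The post stands at the rack's right (−y) end, so the count runs d, c, b, a. With the fingers shut I ran the fingertip along the rail once, tipping d, c and b in that order. The gripper hid each flag as it went over, so I checked them afterwards. The side view then showed all three down and the fourth, a, upright.

**Piston:** I pushed it sideways into line with the third gap, then forward until the stop resisted at about 9 N. It was not lifted.

**Last checks:**
- **Piston position:** the side camera put it at rack (−19, +30) mm, against a target of (−20, +30).
- **Arm:** clear of everything, with wrist force near zero.
- **Bystanders:** I never went near the end cap, pot or air fitting, but I did not re-measure them at the end. The orange and purple look-alikes were not touched.
- **Disagreements:** the wrist camera first put the rack 3–4 mm different in y from the fixed cameras, but its later close view agreed within about 1 mm. The forward push met the stop about 3 mm further in than I had predicted, most likely because the fingertips are thinner there than I assumed.

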